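Swap circuit boards in a charger test jig and hold the new one on its probes

TASK

The board in the test jig has passed: lift it off its pins, draw it out from under the clear guard and lay it gently and flat in the green tray, terminal blocks at the white-striped end. Then take the next board from the blue tray, slide its terminal end in under the guard until its holes drop over the two locating pins, press it fully down on the sprung plate, and finish still holding it pressed down for the test. Leave everything else on the bench alone.

Things in the scene. Friction and masses are not known exactly. Their poses are not given: they have to be found in the camera images.
- passed_grip (a point): Passed board's finned heat sink in the middle of the board (28 mm wide across the board's y: grip that; 44 mm long along x; 40 mm tall above the board). This point is in its middle, 28 mm above the board's top face, 30.4 mm above its underside, 12 mm below the sink's top. x: to the board's green terminal end; z: up from the parts side. Starts in the jig.
- passed: Passed board: green, 120 x 84 x 2.4 mm, about 0.24 kg, small green dot sticker; starts in the jig. Bare for 28 mm on both sides of the heat sink but for parts under 10 mm tall. Green terminal blocks (10 mm tall) at its +x end, blue relays (15 mm) at -x. Holes as in the next board. Origin: centre of its underside.
- passed_terminals (a point): Point between the green terminal blocks of the passed board: 52 mm from the board's centre towards its +x end, 5 mm above its top face.
- next_grip (a point): Next board's finned heat sink in the middle of the board (28 mm wide across the board's y: grip that; 44 mm long along x; 40 mm tall above the board). This point is in its middle, 28 mm above the board's top face, 30.4 mm above its underside, 12 mm below the sink's top. x: to the board's green terminal end; z: up from the parts side. Starts in the blue tray.
- next: Next board, the same kind, no sticker; starts in the blue tray, terminals at the stripe. Origin: centre of its underside. Round 9 mm hole 44 mm from the centre towards +x (terminal end), for the jig's rear pin; slot 15 mm (x) by 9 mm, 50 mm from the centre towards -x, for the front pin. Centre of mass near the middle.
- jig: Test jig, fixed: grey housing 190 (x) x 160 (y) x 54 mm, tan sprung plate 130 x 100 mm on top, lamps on its front (-x), clear guard over its rear (+x). Origin: centre of its underside, on the bench; z up. The plate at rest has its top 66 mm above the bench, 6 mm less when fully pressed; its centre is at x = -12 mm, y = 0.
- seat (a point): On the jig: where a board's heat sink point lies when the board has dropped over both pins onto the plate at rest, 96.4 mm above the bench; x and z as the jig's, the board's x the same way. A board still riding on top of the pins is 7 mm higher; fully pressed, 6 mm lower.
- rear_pin (a point): Tip of the jig's rear locating pin, under the guard, for the round hole: fixed steel, 7 mm thick, tapered over its top 4 mm, 7 mm above the plate at rest (73 mm above the bench). 44 mm from the seat towards the jig's +x. 1 mm play all round.
- front_pin (a point): Tip of the jig's front locating pin, for the slot: as the rear pin, 50 mm from the seat towards the jig's -x. 1 mm play across the slot.
- guard_edge (a point): Middle of the lower front edge (yellow) of the guard's roof, 95 mm above the bench, 36 mm from the seat towards +x. Roof 3 mm thick, reaching 40 mm back, side walls 121 mm apart. It overhangs the last 24 mm of a seated board, so boards go in and out level along x, underside 73 to 82 mm above the bench: over the pins, terminals under the roof.
- float_plate (a joint): The jig's sprung plate: 0 at rest, grows as the plate is pressed down, 0.006 m at its stop. Springs: starts to move at about 4 N, about 11.5 N at the stop, springs back when let go.
- tray_passed: Green tray, fixed, 138 x 102 x 10 mm, with one pocket 130 x 94 mm, floor 4 mm above the bench. White stripe on the flange: its +x end, where the board's green terminal blocks go. Origin: centre of its underside, on the bench; z up. A board lying in it has its heat sink point 34.4 mm above this origin. Empty at the start; for the passed board.
- tray_todo: Blue tray, fixed, 138 x 102 x 10 mm, with one pocket 130 x 94 mm, floor 4 mm above the bench. White stripe on the flange: its +x end, where the board's green terminal blocks go. Origin: centre of its underside, on the bench; z up. A board lying in it has its heat sink point 34.4 mm above this origin. Holds the next board at the start.
- screwdriver: Bystander: red-handled screwdriver, about 190 mm long and 26 mm thick, lying between two of the stations, roughly along world x. Origin on its underside.
- spanner: Bystander: steel combination spanner lying flat between two of the stations, roughly along world x, about 10 mm high. Origin on its underside.
- multimeter: Bystander: red and black hand multimeter, 150 x 74 x 44 mm, lying at the far left. Origin on its underside.
- spray_can: Bystander: blue and yellow spray can, 52 mm across, 170 mm tall, standing at the right. Origin on its underside.
- tape_roll: Bystander: roll of tape, 90 mm across, 24 mm high, lying near the robot on the left. Origin on its underside.
- screw_jar: Bystander: small clear screw jar with a white lid, 56 mm across, 55 mm tall, near the robot on the right. Origin on its underside.
There are look-alikes about, which are no part of the job. Leave any orange look-alike of the passed alone.

How it is judged (in metres and radians):
On the way, in this order (a step that is already met when the one before it is completed fails the run):
1. the passed board lies flat and let go in the green tray's pocket, terminal blocks at the white-striped end (x of passed_grip in the frame of tray_passed between -0.009 and 0.009 m and y of passed_grip in the frame of tray_passed between -0.009 and 0.009 m and z of passed_grip in the frame of tray_passed between 0.0319 and 0.0369 m and angle between passed_grip's own z axis and vertical below 0.05 rad and x of passed_terminals in the frame of tray_passed above 0.03 m and contact force between the fingers and passed below 0.1 N and linear speed of passed below 0.02 m/s), for 0.2 s.
2. the next board has dropped over both locating pins of the jig (x of next_grip in the frame of jig between -0.015 and -0.009 m and y of next_grip in the frame of jig between -0.003 and 0.003 m and angle between the x axis of next_grip and the x axis of jig, either way round below 0.035 rad and angle between next_grip's own z axis and vertical below 0.05 rad and z of next_grip in the frame of jig below 0.099 m), for 0.1 s.
At the end, for the whole second after the job is handed in: The passed board lies flat, still and let go in the green tray's pocket, terminal blocks at the striped end; the next board sits over both locating pins (within 3 mm and 2 degrees of true, level) and the robot is holding it pressed down, the sprung plate at least 4.8 of its 6 mm down (all of step 1 and x of next_grip in the frame of jig between -0.015 and -0.009 m and y of next_grip in the frame of jig between -0.003 and 0.003 m and angle between the x axis of next_grip and the x axis of jig, either way round below 0.035 rad and angle between next_grip's own z axis and vertical below 0.05 rad and z of next_grip in the frame of jig below 0.0925 m and value of joint float_plate above 0.0048 m and contact force between any of the fingers, the arm and next above 2 N); the arm keeps its last pose, push and grip.
It fails at once if the passed board is dropped (falls free by more than about 20 mm) (contact force between each of the arm, the fingers and passed below 0.05 N and linear speed of passed above 0.6 m/s).
It fails at once if the next board is dropped (falls free by more than about 20 mm) (contact force between each of the arm, the fingers and next below 0.05 N and linear speed of next above 0.6 m/s).
It fails at once if a bystander is shifted by more than 20 mm (distance of any of screwdriver, spanner, multimeter, spray_can, tape_roll, screw_jar from where it was at the start of the episode above 0.02 m).
It also fails if it takes over 61 s, if anything falls off the work surface, if the arm or the gripper's body presses on something with over 40 N, if the wrist force passes 120 N, or if a joint passes its speed limit or range.

ROBOT

A 6-joint arm with a two-finger parallel gripper is mounted at the origin on the work surface. World frame = base frame: x ahead of the robot, y to its left, z up, the work surface at z = 0. Lengths are in mm, angles in rad, forces in N, time in s.
With the tool pointing down it reaches from about 350 to 875 mm from the base axis. Payload 4.2 kg.
Tool frame: the origin (TCP) lies at the very end of the fingers, on their centre line; the grasp point (between the pads) lies 19 mm behind it; z points along the fingers, y is the line along which they close (so a half turn about z gives the same grasp; the last joint's range is limited). The gripper opens to 85 mm and grips with 20 to 120 N. Pads are 22 mm wide; open, the fingers measure 114 mm over their backs; the gripper's body (76 mm by 85 mm) begins 54 mm behind the grasp point. The pads swing forward as they close: fully open they stand 13 mm farther back than shut.
Start: joints at [-1.03, 0.385, 0.008, 0, -1.194, -0.259], TCP at [173.819, -600.321, 196.912] pointing down, gripper open.
Joint ranges: [-3.14, 3.14], [-1.21, 2.06], [-1.07, 1.41], [-3.16, 2.05], [-2.99, -0.16], [-3.1, 3.1]. Speed limits (rad/s): [2.79, 2.79, 3.14, 3.14, 3.14, 3.14].

INTERFACE

Orientations are given as a unit quaternion [x, y, z, w].
In Python, from bench import arm gives the robot as it stands.
- The arm moves only by the tool servo_tool, never from a script. Its argument "rows" is a list that holds one entry, the list of rows, each a list of 7 numbers: the finger opening in mm, from 0 to 85.4, then the shift along the tool's x, y, z in mm, then the turn, a rotation vector about the tool's x, y, z in rad. A call has 1 to 10 rows; each row is the pose to reach, as a shift and turn from the pose commanded when the call began, along the tool's axes at that moment; what a row does not reach only later rows make up. A row lasts 1/8 s, in which the tool goes at most 62.5 mm and 10.7 degrees, less where a joint would pass 70% of its speed; a pose out of reach is approached as far as the arm can. A call with a gripper value outside its range is refused whole. The fingers move at their own pace and stop on an object; the grip force is fixed at half the most. Time passes only in rows, so rows that repeat a pose let the fingers close. It gives the time, the measured TCP pose, the force, the opening and the grip force at its end, in the units of the state.
- arm.read_state(): the state, without advancing time (a new reading comes with each control period).
- arm.get_image(name): name is "scene" or "top"; returns the picture (400x640x3 uint8, red, green, blue); there is no depth.
- arm.camera_params(name): a dict with "intrinsics" (3x3 intrinsics, pixels), "R" (3x3) and "t" (3): a world point X has camera coordinates R X + t. Camera axes: x right, y down, z forward; pixel columns grow to the right and rows downward; lengths in mm; the calibration is good to about 2 mm. A picture is of the moment at which its call begins. camera_params takes no time and is no camera call.
- arm.job_done(): hands the job in; it is judged then, once.
The state is a dict: "clock": time; "joints": joint angles; "joint_vel": joint speeds; "joint_efforts": joint torques, N m; "position": TCP position; "ee_rot": TCP orientation; "contact_force": force on the tool from outside, world axes, zero at the start; "wrist_torque": the same for the moment, N m; "gripper_width": finger opening in mm; "grasp_force": force on a finger pad.
Only numpy, scipy, OpenCV 4.12 (cv2) and the standard library are available. Lean on these libraries where they do the work, as an engineer would, in place of code of your own. Each camera call takes 0.05 s, during which the arm holds its last target. There are 200 camera calls.

## Working session

There is one attempt and no reset: what is moved stays moved. The work goes in short steps, Python scripts to look and compute and a tool call to move; the robot and the scene stay as the last step left them, time stands still between calls to the robot, and variables do not carry over. Pictures are saved under pics/ and viewed, at most 10 in all, crops included, and the job is handed in when it is done.

Besides the shell and the picture viewer there is one more tool, called as name(argument=value, ...), one argument or row to a line, values as JSON. servo_tool: Moves the arm, as the interface text tells. Its arguments: {"type":"object","properties":{"rows":{"type":"array"}},"required":["rows"]}

```bash
mkdir -p pics
python3 - <<'E'
from bench import arm
import cv2
for n in("top","scene"):
    cv2.imwrite(f"pics/{n}0.png",arm.get_image(n)[:,:,::-1]);p=arm.camera_params(n);print(n,p)
s=arm.read_state();print(s)
E
```

```text
top {'intrinsics': array([[370.07478676,   0.        , 323.92069058],
       [  0.        , 370.07478676, 202.53999879],
       [  0.        ,   0.        ,   1.        ]]), 'R': array([[ 0.04669795, -0.99889954, -0.00435982],
       [-0.97723966, -0.04478032, -0.20735808],
       [ 0.20693465,  0.01394379, -0.9782554 ]]), 't': array([  -4.10335476,  414.82418366, 1357.68155812])}
scene {'intrinsics': array([[417.12819148,   0.        , 319.30819144],
       [  0.        , 417.12819148, 206.63862305],
       [  0.        ,   0.        ,   1.        ]]), 'R': array([[ 0.78159991,  0.62373622,  0.00739635],
       [ 0.48330991, -0.5980513 , -0.6393326 ],
       [-0.3943515 ,  0.50327703, -0.76889474]]), 't': array([-294.38821741, -139.52534387, 1429.23070398])}
{'clock': 0.1, 'joints': array([-1.03040158e+00,  3.85477993e-01,  6.75476817e-03, -4.05677566e-04,
       -1.19398302e+00, -2.58604379e-01]), 'joint_vel': array([-2.78192226e-04, -4.54201728e-04,  4.82993637e-03,  7.73994342e-05,
       -1.16615616e-03,  5.36215378e-04]), 'joint_efforts': array([-4.01999077e-04, -3.93318808e+01,  1.88930047e+01,  4.19793159e+00,
       -2.56957675e-03,  5.81759750e-06]), 'position': array([ 173.64342145, -599.7866014 ,  195.93336254]), 'ee_rot': array([-1.40355343e-01,  9.90100717e-01,  9.53093145e-04, -1.97747422e-04]), 'contact_force': array([-0.28926873, -0.77660675, -0.00485936]), 'wrist_torque': array([-0.05209833,  0.01764382,  0.00408158]), 'grasp_force': 0.0, 'gripper_width': 85.24195892992273}
```

View pics/top0.png

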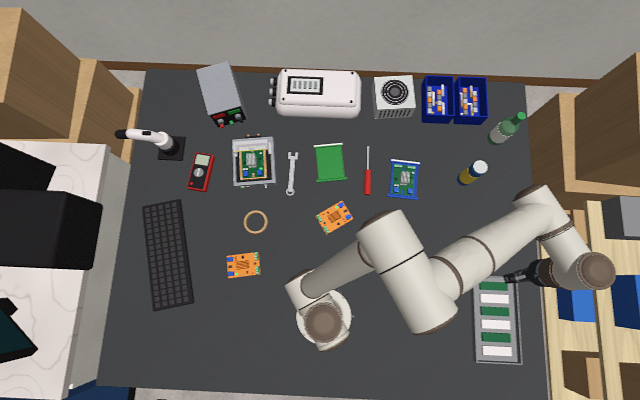

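View pics/scene0.png

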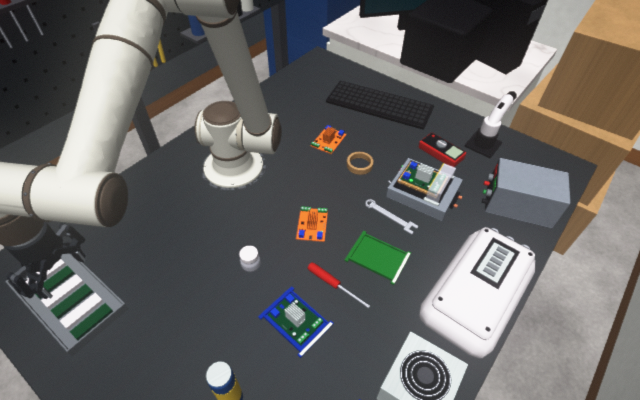

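Top view: jig with a green board at (253,160), spanner (291,173), green tray (330,162), screwdriver (367,170), blue tray with a green board (404,179). Orange look-alikes are at (335,217) and (243,264). They are orange and lie on the bench, so I leave them alone. Next is an enlarged crop to confirm and to measure corners.

Run:
```python
import cv2,numpy as np
t=cv2.imread("pics/top0.png");s=cv2.imread("pics/scene0.png")
r=lambda im,x,y,w,h,k:cv2.resize(im[y:y+h,x:x+w],None,fx=k,fy=k,interpolation=cv2.INTER_CUBIC)
# top crop 4x: (228..428,130..205) -> 800x300 ; scene 4x
a=r(t,228,130,200,75,4); b=r(s,380,150,100,75,4); c=r(s,250,285,100,75,4)
cv2.imwrite("pics/crop1.png",np.vstack([a,np.hstack([b,c])]))
```

```text
(no output)
```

View pics/crop1.png

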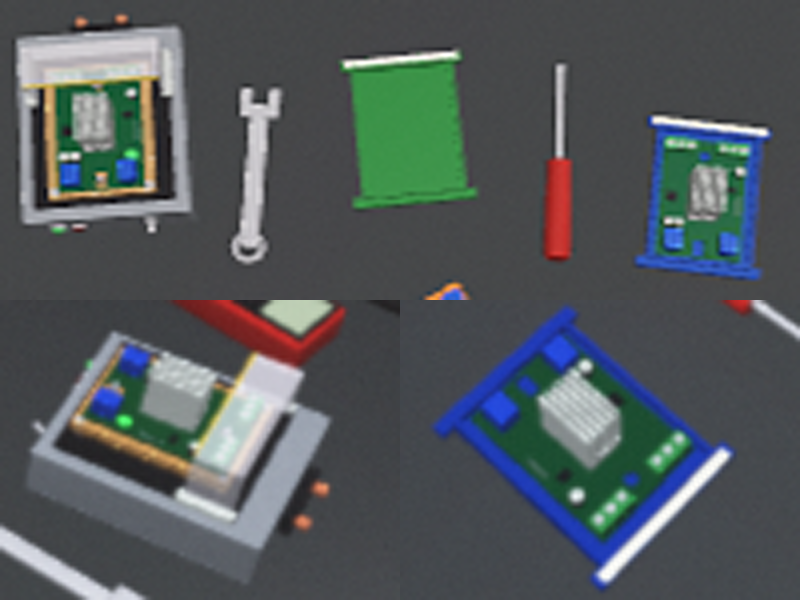

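Crop: the left board carries the green dot (crop 132,155), is seated in the jig and is the passed one, guard and terminals at the far (+x) side. The blue-tray board has no sticker, with terminals at the stripe, so it is the next board. The stripes are at the far ends of both trays. Now I'll fit poses from the corners in both views.

```bash
cat > h.py <<'E'
from bench import arm
import numpy as np,cv2
from scipy.optimize import least_squares
P={n:arm.camera_params(n) for n in("top","scene")}
def proj(n,X):
    p=P[n];c=np.atleast_2d(X)@p["R"].T+p["t"];q=c@p["intrinsics"].T;return q[:,:2]/q[:,2:]
def place(pose,L):
    x,y,a=pose;L=np.atleast_2d(np.array(L,float));c,s=np.cos(a),np.sin(a)
    return np.c_[x+c*L[:,0]-s*L[:,1],y+s*L[:,0]+c*L[:,1],L[:,2]]
def fit(obs,g):
    f=lambda p:np.concatenate([(proj(n,place(p,[l]))[0]-uv) for n,l,uv in obs])
    r=least_squares(f,g,loss="soft_l1",x_scale=[100,100,.1]);return r.x,r.fun.reshape(-1,2).round(1)
def box(sx,sy,z): return [[sx/2,sy/2,z],[sx/2,-sy/2,z],[-sx/2,-sy/2,z],[-sx/2,sy/2,z]]
E
cat > m.py <<'E'
from h import *
T=lambda u,v:np.array([228+(u+.5)/4-.5,130+(v+.5)/4-.5])
B=lambda u,v:np.array([380+(u+.5)/4-.5,150+(v-299.5)/4-.5])
C=lambda u,v:np.array([250+(u-399.5)/4-.5,285+(v-299.5)/4-.5])
S=lambda u,v:np.array([u,v])
def mk(n,L,px): return [(n,l,p) for l,p in zip(L,px) if p is not None]
J=box(190,160,54);K=box(138,102,10)
res={}
res["jig"]=fit(mk("top",J,[T(17,40),T(181,28),None,None])+mk("scene",J,[B(115,332) if 0 else B(250,542) if 0 else None]*4)+
  mk("scene",J,[B(330,415),B(252,545),B(30,457),B(115,332)]),[650,250,0])
res["green"]=fit(mk("top",K,[T(342,63),T(460,52),T(477,195),T(354,207)]),[650,0,0])
res["blue"]=fit(mk("top",K,[T(652,117),T(769,131),T(759,276),T(637,263)])+mk("scene",K,[C(600,585),C(732,452),C(570,308),C(437,432)]),[600,-200,0])
for k,(p,e) in res.items(): print(k,p.round(3),e.tolist())
t=cv2.imread("pics/top0.png");s=cv2.imread("pics/scene0.png")
im={"top":cv2.resize(t[130:205,228:428],None,fx=4,fy=4),"scene":cv2.resize(s[150:360,250:480],None,fx=3,fy=3)}
off={"top":(228,130,4),"scene":(250,150,3)}
for n in im:
  for k,(p,e) in res.items():
    bs=[J,box(190,160,0)] if k=="jig" else [K]
    if k!="green": 
        cx=-12 if k=="jig" else 0; z=66 if k=="jig" else 4
        bs+=[[[a+cx,b,z+42.4] for a,b,_ in box(44,28,0)],[[a+cx,b,z+2.4] for a,b,_ in box(120,84,0)]]
    for b in bs:
      q=(proj(n,place(p,b))-off[n][:2]+.5)*off[n][2]-.5
      cv2.polylines(im[n],[np.int32(q.round())],True,(0,255,255),1)
cv2.imwrite("pics/ov1.png",np.vstack([im["top"][:,:690],cv2.resize(im["scene"],(690,630))[200:]])[:600] if 0 else im["scene"][:600])
out=np.zeros((600,800,3),np.uint8);out[:300]=im["top"]
x=im["scene"];out[300:555,:300]=x[0:255,380:680];out[300:570,300:600]=x[360:630,0:300]
out[300:540,600:800]=x[200:440,270:470]
cv2.imwrite("pics/ov1.png",out)
E
python3 m.py
```

```text
jig [5.65281e+02 2.93736e+02 1.22000e-01] [[0.3, -0.8], [0.2, -0.8], [0.1, -0.1], [1.4, 0.6], [-1.0, -2.4], [-1.3, -1.3]]
green [5.87743e+02 7.63000e-01 1.22000e-01] [[2.4, 1.0], [-1.7, 1.9], [-3.0, -0.8], [1.9, -1.9]]
blue [ 5.30791e+02 -2.91154e+02 -4.60000e-02] [[0.6, 2.2], [-2.9, 0.9], [-1.9, -1.5], [2.4, -0.6], [29.3, -35.1], [-30.9, 28.0], [-30.0, 28.8], [30.9, -28.9]]
```

View pics/ov1.png

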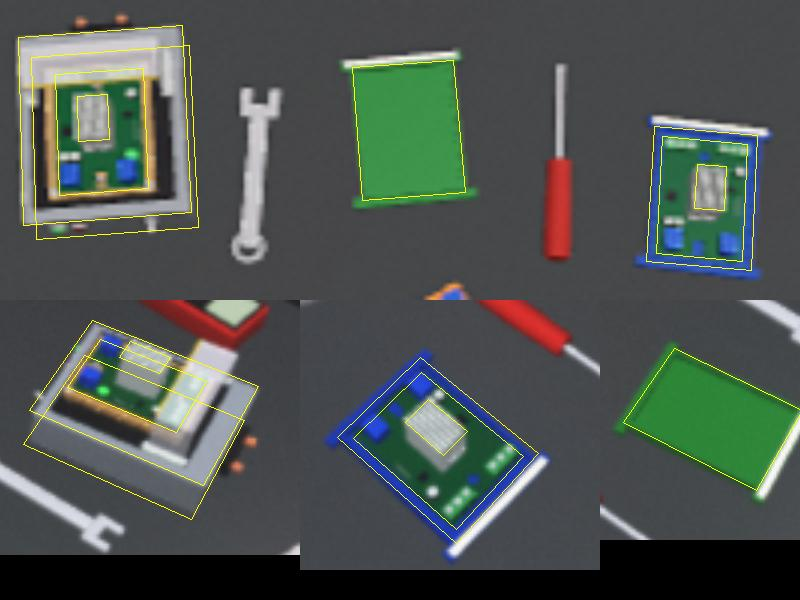

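```bash
sed -i 's/\[C(600,585),C(732,452),C(570,308),C(437,432)\]/[C(732,452),C(600,585),C(437,432),C(570,308)]/' m.py; python3 m.py
cat >> h.py <<'E'
from scipy.spatial.transform import Rotation as Ro
def plan(x,y,z,a):
    "tool-frame shift/turn from the measured pose to TCP world xyz, tool x heading pi+a, pointing down"
    s=arm.read_state();R0=Ro.from_quat(s["ee_rot"])
    Rt=Ro.from_euler("z",a)*Ro.from_matrix(np.diag([-1.,1,-1]))
    d=R0.inv().apply(np.array([x,y,z])-s["position"]);r=(R0.inv()*Rt).as_rotvec()
    print("plan",d.round(1),r.round(4));return d,r
def show():
    s=arm.read_state();R=Ro.from_quat(s["ee_rot"]).as_matrix()
    print(round(s["clock"],2),s["position"].round(1),"a",round(np.arctan2(-R[1,0],-R[0,0]),4),"tilt",np.arccos(-R[2,2]).round(4),"F",s["contact_force"].round(1),"w",round(s["gripper_width"],1),"g",round(s["grasp_force"],1),"j",s["joints"].round(2))
E
python3 - <<'E'
from h import *
print(place([565.3,293.7,.122],[[-12,0,96.4],[36,0,95]]).round(1))
plan(553.4,292.2,260,.122);show()
E
```

```text
jig [5.65281e+02 2.93736e+02 1.22000e-01] [[0.3, -0.8], [0.2, -0.8], [0.1, -0.1], [1.4, 0.6], [-1.0, -2.4], [-1.3, -1.3]]
green [5.87743e+02 7.63000e-01 1.22000e-01] [[2.4, 1.0], [-1.7, 1.9], [-3.0, -0.8], [1.9, -1.9]]
blue [ 5.33674e+02 -2.95385e+02 -7.40000e-02] [[2.2, 1.2], [-1.4, 0.7], [-1.3, -1.9], [3.0, -1.7], [-3.9, 1.0], [0.9, -3.0], [3.1, -1.3], [-1.7, 3.6]]
[[553.4 292.2  96.4]
 [601.  298.1  95. ]]
plan [-612.7  751.4  -62.7] [ 0.0019 -0.0003  0.1596]
0.1 [ 173.6 -599.8  195.9] a 0.2816 tilt 0.0019 F [-0.3 -0.8 -0. ] w 85.2 g 0.0 j [-1.03  0.39  0.01 -0.   -1.19 -0.26]
```

servo_tool(
  rows=[
    [[85, -60, 60, -60, 0, 0, 0], [85, -613, 751, -63, 0.002, 0, 0.16], [85, -613, 751, -63, 0.002, 0, 0.16], [85, -613, 751, -63, 0.002, 0, 0.16], [85, -613, 751, -63, 0.002, 0, 0.16], [85, -613, 751, -63, 0.002, 0, 0.16], [85, -613, 751, -63, 0.002, 0, 0.16], [85, -613, 751, -63, 0.002, 0, 0.16], [85, -613, 751, -63, 0.002, 0, 0.16], [85, -613, 751, -63, 0.002, 0, 0.16]],
  ],
)

```text
clock: 1.35
position: [416.0, -35.1, 249.6]
ee_rot: [-0.061, 0.998, -0.001, 0.0]
contact_force: [1.4, -0.4, 0.2]
gripper_width: 85.2
grasp_force: 0.0
```

```bash
python3 -c "
from h import *
plan(553.4,292.2,170,.122);show()"
```

```text
plan [-176.2  308.2   79.1] [-0.0019  0.0006  0.0003]
1.35 [416.  -35.1 249.6] a 0.1223 tilt 0.002 F [ 1.4 -0.4  0.2] w 85.2 g 0.0 j [ 0.31 -0.02 -0.37  0.   -1.22 -1.76]
```

servo_tool(
  rows=[
    [[85, -176, 308, 10, 0, 0, 0], [85, -176, 308, 10, 0, 0, 0], [85, -176, 308, 10, 0, 0, 0], [85, -176, 308, 10, 0, 0, 0], [85, -176, 308, 10, 0, 0, 0], [85, -176, 308, 10, 0, 0, 0], [85, -176, 308, 79, 0, 0, 0], [85, -176, 308, 79, 0, 0, 0], [85, -176, 308, 79, 0, 0, 0]],
  ],
)

```text
clock: 2.48
position: [553.8, 289.5, 170.8]
ee_rot: [-0.061, 0.998, -0.001, 0.001]
contact_force: [0.1, -0.3, 1.1]
gripper_width: 85.3
grasp_force: 0.0
```

Run:
```python
from h import *
show()
im=arm.get_image("scene")[:,:,::-1];t=arm.get_image("top")[:,:,::-1]
r=lambda im,x,y,w,h,k:cv2.resize(im[y:y+h,x:x+w],None,fx=k,fy=k,interpolation=cv2.INTER_CUBIC)
cv2.imwrite("pics/j1.png",np.hstack([r(im,370,110,100,125,4),r(t,210,90,100,125,4)]))
```

```text
2.48 [553.8 289.5 170.8] a 0.1219 tilt 0.003 F [ 0.1 -0.3  1.1] w 85.3 g 0.0 j [ 0.74  0.4  -0.03  0.   -1.14 -2.19]
```

View pics/j1.png

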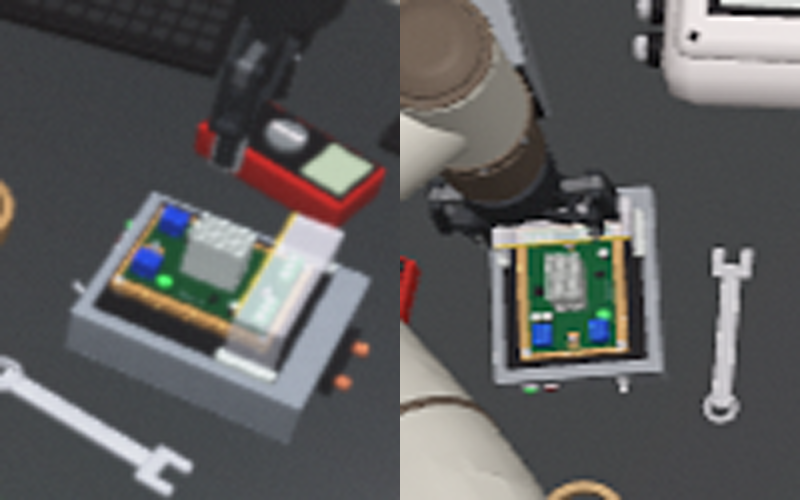

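The gripper hangs above and behind the sink in both views. I'll check against projections and refine the sink from this clear scene view.

Run:
```python
from h import *
s=arm.read_state();R=Ro.from_quat(s["ee_rot"]).as_matrix()
f=[s["position"]+R@np.array([0,k,-13.]) for k in(-43,0,43)]
k=lambda n,X:((proj(n,X)-((370,110) if n=="scene" else (210,90))+.5)*4-.5+((0,0) if n=="scene" else (400,0))).round(0).tolist()
for n in P:
  print(n,"fingers",k(n,np.array(f)))
  print(" sinktop",k(n,place([565.3,293.7,.122],[[-12+a,b,108.4] for a,b,_ in box(44,28,0)])), "board",k(n,place([565.3,293.7,.122],[[-12+a,b,68.4] for a,b,_ in box(120,84,0)])))
  print(" guard",k(n,place([565.3,293.7,.122],[[24,60.5,95],[24,-60.5,95],[64,60.5,98],[64,-60.5,98]])))
```

```text
top fingers [[599.0, 244.0], [550.0, 247.0], [501.0, 251.0]]
 sinktop [[549.0, 256.0], [579.0, 254.0], [581.0, 299.0], [550.0, 301.0]] board [[527.0, 234.0], [615.0, 228.0], [620.0, 348.0], [531.0, 355.0]]
 guard [[502.0, 250.0], [631.0, 241.0], [500.0, 209.0], [628.0, 199.0]]
scene fingers [[218.0, 198.0], [241.0, 163.0], [263.0, 129.0]]
 sinktop [[253.0, 236.0], [239.0, 258.0], [185.0, 236.0], [200.0, 214.0]] board [[301.0, 269.0], [261.0, 337.0], [116.0, 276.0], [160.0, 212.0]]
 guard [[289.0, 219.0], [229.0, 316.0], [339.0, 235.0], [281.0, 335.0]]
```

servo_tool(
  rows=[
    [[85, 0, 2, 25, 0, 0, 0], [85, 0, 2, 45, 0, 0, 0], [85, 0, 2, 45, 0, 0, 0]],
  ],
)

```text
clock: 2.95
position: [553.2, 291.4, 125.7]
ee_rot: [-0.061, 0.998, -0.001, 0.0]
contact_force: [-0.3, -0.5, 0.2]
gripper_width: 85.1
grasp_force: 0.0
```

Run:
```python
from h import *
show()
s=arm.read_state();R=Ro.from_quat(s["ee_rot"]).as_matrix()
out=[]
for n,(x,y,w,h) in {"scene":(390,110,80,100),"top":(225,100,80,100)}.items():
  k=5;im=arm.get_image(n)[:,:,::-1];c=cv2.resize(im[y:y+h,x:x+w],None,fx=k,fy=k,interpolation=cv2.INTER_CUBIC)
  f=np.array([s["position"]+R@np.array([0,b,z]) for b in(-43,-57,57,43) for z in(0,-13)])
  for q in ((proj(n,f)-(x,y)+.5)*k-.5).round().astype(int): cv2.circle(c,tuple(q.tolist()),3,(0,255,255),1)
  out.append(c)
cv2.imwrite("pics/j2.png",np.hstack(out))
```

```text
2.95 [553.2 291.4 125.7] a 0.1215 tilt 0.002 F [-0.3 -0.5  0.2] w 85.1 g 0.0 j [ 0.74  0.44 -0.09  0.   -1.04 -2.19]
```

View pics/j2.png

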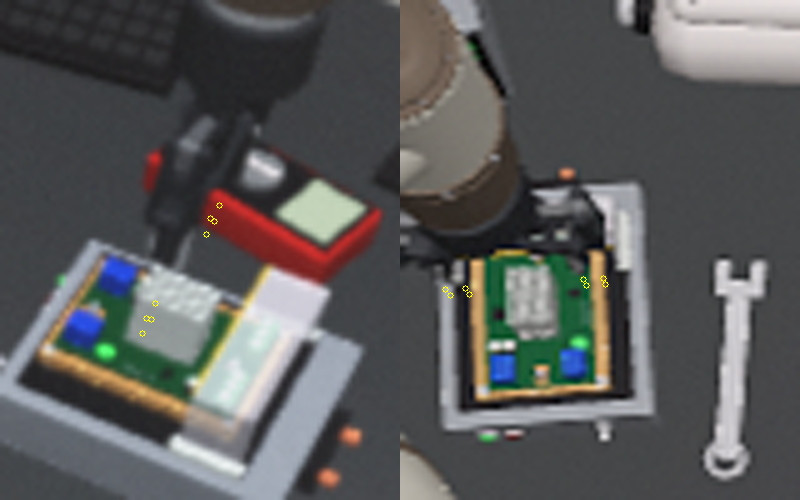

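The fingers show higher and farther back than projected, although the sink matches. I'll check with a difference mask against the first picture.

Run:
```python
from h import *
for n,(x,y,w,h) in {"scene":(408,135,40,48),"top":(228,135,90,32)}.items():
  d=np.abs(arm.get_image(n).astype(int)-cv2.imread(f"pics/{n}0.png")[:,:,::-1]).max(2)
  print(n,x,y)
  for r in range(y,y+h): print(r,"".join("#" if v>40 else "+" if v>15 else "." for v in d[r,x:x+w]))
```

```text
scene 408 135
135 ..................+#+######+.+...#+.....
136 ...................+#######..+.+.+......
137 ................+++####++++...+.++......
138 ...............+++#####+.....+..........
139 .................+#####++.....++........
140 ..................+##++++....###+.......
141 ..............++.++#++......+####.......
142 .............+###++++.......+###........
143 .............+#####++.....+.####........
144 .............+#######+...++.+##+........
145 .............+#########.++..+#+.........
146 .............###########++..............
147 .............############...............
148 ............+############...............
149 ............++##########+...............
150 ............++++########................
151 ............++.++######+................
152 ............+....++####.................
153 ...........+++....++##+.................
154 ............+++++.++++..................
155 ..............++++++....................
156 .............++++++.+...................
157 ............+++++++++...................
158 ............+.++++.++...................
159 ..
[... 3425 characters left out ...]
...................................
160 ..........................................................................................
161 ..........................................................................................
162 ..........................................................................................
163 ..........................................................................................
164 ..........................................................................................
165 ..........................................................................................
166 ..........................................................................................
```

```bash
cat >> h.py <<'E'
def tri(t,s):
    f=lambda X:np.concatenate([proj("top",X)[0]-t,proj("scene",X)[0]-s]);r=least_squares(f,[550,100,80],x_scale=100);return r.x.round(1),r.fun.round(1)
E
python3 - <<'E'
from h import *
print(tri((260,154),(426,163)),tri((234.5,156),(437,145)))
# sink top corners check from unobstructed j1 crop (4x): top crop off (210,90), x-400 ; scene off (370,110)
T=lambda u,v:((u-399.5)/4+209.5,(v+.5)/4+89.5)
S=lambda u,v:((u+.5)/4+369.5,(v+.5)/4+109.5)
print(tri(T(581,252),S(255,236)),tri(T(546,254),S(253,236)), tri(T(581,299),S(240,257)))
E
```

```text
(array([561.5, 253.9, 164.4]), array([-1.4, -1.9, -1.8,  0.5])) (array([549.2, 343.1, 164.7]), array([-1.2, -1.7, -1.7,  0.5]))
(array([578.4, 280.5, 131. ]), array([-1.5, -2.1, -2. ,  0.6])) (array([573.9, 310.7, 107.5]), array([ 0.3,  0.4,  0.4, -0.1])) (array([559.7, 295.9,  81.1]), array([-3.4, -4.8, -4.6,  1.3]))
```

Top-view tips agree in x and y. Height by stereo is rough here, so I descend carefully to the planned grasp height and feel.

servo_tool(
  rows=[
    [[85, 0, 1, 15, 0, 0, 0], [85, 0, 1, 30, 0, 0, 0], [85, 0, 1, 43, 0, 0, 0], [85, 0, 1, 43, 0, 0, 0], [50, 0, 1, 43, 0, 0, 0], [40, 0, 1, 43, 0, 0, 0], [36, 0, 1, 43, 0, 0, 0], [36, 0, 1, 43, 0, 0, 0]],
  ],
)

```text
clock: 4.15
position: [553.0, 292.7, 82.2]
ee_rot: [-0.061, 0.998, -0.001, 0.0]
contact_force: [0.3, -0.4, 0.4]
gripper_width: 36.1
grasp_force: 0.0
```

Run:
```python
from h import *
show()
d=np.abs(arm.get_image("scene").astype(int)-cv2.imread("pics/scene0.png")[:,:,::-1]).max(2)
d2=np.abs(arm.get_image("top").astype(int)-cv2.imread("pics/top0.png")[:,:,::-1]).max(2)
for r in range(150,190): print(r,"".join("#" if v>40 else "+" if v>15 else "." for v in d[r,405:450]),"".join("#" if v>40 else "+" if v>15 else "." for v in d2[r-10,228:280]))
```

```text
4.15 [553.  292.7  82.2] a 0.1218 tilt 0.0018 F [ 0.3 -0.4  0.4] w 36.1 g 0.0 j [ 0.75  0.48 -0.14  0.   -0.95 -2.2 ]
150 .................++#############............. #########################...........................
151 ..................+#############............. #########################+..........................
152 ..................+############+............. ##++######################..........................
153 .................+###+.+######+.............. #+########################..........................
154 ...............+.+##+..++####+............... .+++########################.....+##................
155 ..............++.++#+..+.+###................ ++++#########################...####+...............
156 ..............+++......++++++................ ++++################################+...............
157 ..............++++++++++++++................. ++++#################################...............
158 ..............++++++++++++++................. ...+#################################...............
159 ..............++++.+++++++++................. ##++#
[... 2437 characters left out ...]
............................. ....................................................
184 ............................................. ....................................................
185 ............................................. ....................................................
186 ............................................. ....................................................
187 ............................................. ....................................................
188 ............................................. ....................................................
189 ............................................. ....................................................
```

servo_tool(
  rows=[
    [[32, 0, 0, 0, 0, 0, 0], [30, 0, 0, 0, 0, 0, 0], [28.5, 0, 0, 0, 0, 0, 0], [28.5, 0, 0, 0, 0, 0, 0]],
  ],
)

```text
clock: 4.75
position: [552.9, 292.6, 81.8]
ee_rot: [-0.061, 0.998, -0.001, 0.0]
contact_force: [-0.1, -0.3, -0.4]
gripper_width: 28.6
grasp_force: 0.0
```

Run:
```python
from h import *
show()
s=arm.read_state()["position"]
for n,(x,y) in {"scene":(390,120),"top":(215,110)}.items():
  im=arm.get_image(n)[:,:,::-1]
  c=cv2.resize(im[y:y+80,x:x+80],None,fx=5,fy=5,interpolation=cv2.INTER_CUBIC)
  q=((proj(n,s)[0]-(x,y)+.5)*5-.5).round().astype(int); cv2.circle(c,tuple(q.tolist()),4,(0,255,255),1)
  o=c if n=="scene" else np.hstack([o,c])
cv2.imwrite("pics/j3.png",o)
```

```text
4.75 [552.9 292.6  81.8] a 0.1218 tilt 0.002 F [-0.1 -0.3 -0.4] w 28.6 g 0.0 j [ 0.75  0.48 -0.14  0.   -0.95 -2.2 ]
```

View pics/j3.png

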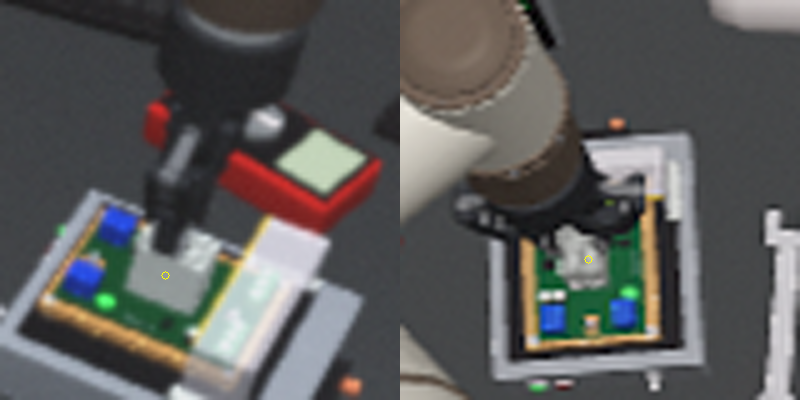

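The fingers straddle the sink evenly (top crop 575,245; sink 585,262) but engagement is shallow. I lower 4 mm more and grip.

servo_tool(
  rows=[
    [[33, 0, 0, 0, 0, 0, 0], [33, 0, 0, 4, 0, 0, 0], [33, 0, 0, 4, 0, 0, 0], [28, 0, 0, 4, 0, 0, 0], [26, 0, 0, 4, 0, 0, 0], [22, 0, 0, 4, 0, 0, 0], [15, 0, 0, 4, 0, 0, 0]],
  ],
)

```text
clock: 5.72
position: [552.9, 292.6, 77.9]
ee_rot: [-0.061, 0.998, -0.001, 0.0]
contact_force: [1.2, -0.4, 0.3]
gripper_width: 14.8
grasp_force: 0.0
```

```bash
python3 -c "
from h import *
show()"
```

```text
5.72 [552.9 292.6  77.9] a 0.1218 tilt 0.0019 F [ 1.2 -0.4  0.3] w 14.8 g 0.0 j [ 0.75  0.49 -0.15  0.   -0.94 -2.2 ]
```

No grip: it closed to 14.8 mm. So the fingers are above the sink top, in line with the stereo reading of tips about 27 mm higher than the reported TCP. I reopen and descend in small, felt steps.

servo_tool(
  rows=[
    [[50, 0, 0, 0, 0, 0, 0], [50, 0, 0, 0, 0, 0, 0], [50, 0, 0, 3, 0, 0, 0], [50, 0, 0, 5, 0, 0, 0], [50, 0, 0, 7, 0, 0, 0], [50, 0, 0, 8, 0, 0, 0]],
  ],
)

```text
clock: 6.48
position: [552.8, 292.5, 69.6]
ee_rot: [-0.061, 0.998, -0.001, -0.0]
contact_force: [-0.4, -0.1, -0.4]
gripper_width: 50.0
grasp_force: 0.0
```

```bash
cat > d.py <<'E'
from h import *
show()
d=np.abs(arm.get_image("scene").astype(int)-cv2.imread("pics/scene0.png")[:,:,::-1]).max(2)
d2=np.abs(arm.get_image("top").astype(int)-cv2.imread("pics/top0.png")[:,:,::-1]).max(2)
print("tcp",proj("scene",arm.read_state()["position"]).round(1),proj("top",arm.read_state()["position"]).round(1))
for r in range(160,184): print(r,"".join("#" if v>40 else "+" if v>15 else "." for v in d[r,405:450]),r-14,"".join("#" if v>40 else "+" if v>15 else "." for v in d2[r-14,228:280]))
E
python3 d.py
```

```text
6.47 [552.8 292.5  69.6] a 0.1218 tilt 0.0022 F [-0.4 -0.1 -0.4] w 50.0 g 0.0 j [ 0.75  0.5  -0.15  0.   -0.92 -2.2 ]
tcp [[421.8 177.3]] [[252.7 162.3]]
160 .............++++.+++++++++.................. 146 ++++#########################+...####+..............
161 ............+#+++.+++++++++.................. 147 .+++###########################+#####+..............
162 ............#####++++++++++.................. 148 .+++#################################+..............
163 ............+#######+++++++.................. 149 ++++#################################+..............
164 ............##########++++................... 150 ###+##################################..............
165 ............###########+..................... 151 ####+############++############+##+###..............
166 ............###########+..................... 152 +..+######.###++++####################..............
167 ...........+###########...................... 153 .+..######+#################+#+#######..............
168 ............+#########....................... 154 ++.+######.##################+++++##
[... 921 characters left out ...]
. 163 ....................................................
178 ............................................. 164 ....................................................
179 ............................................. 165 ....................................................
180 ............................................. 166 ....................................................
181 ............................................. 167 ....................................................
182 ............................................. 168 ....................................................
183 ............................................. 169 ....................................................
```

servo_tool(
  rows=[
    [[50, 0, 0, 2, 0, 0, 0], [50, 0, 0, 4, 0, 0, 0], [50, 0, 0, 6, 0, 0, 0], [50, 0, 0, 8, 0, 0, 0], [50, 0, 0, 8, 0, 0, 0], [40, 0, 0, 8, 0, 0, 0], [34, 0, 0, 8, 0, 0, 0], [31, 0, 0, 8, 0, 0, 0], [29, 0, 0, 8, 0, 0, 0], [27, 0, 0, 8, 0, 0, 0]],
  ],
)

```text
clock: 7.82
position: [553.2, 293.9, 62.3]
ee_rot: [-0.061, 0.998, -0.0, 0.001]
contact_force: [-2.0, 4.3, 1.4]
gripper_width: 27.1
grasp_force: 20.3
```

```bash
python3 -c "
from h import *
show()"
```

```text
7.83 [553.2 293.9  62.3] a 0.1224 tilt 0.0018 F [-2.   4.3  1.4] w 27.1 g 20.3 j [ 0.75  0.51 -0.16  0.   -0.9  -2.2 ]
```

The sink is now between the fingers (27 mm, force 20 N), its centre about 1.5 mm to +y. I reopen, correct y and go deeper for a full-pad grip.

servo_tool(
  rows=[
    [[40, 0, 0, 0, 0, 0, 0], [45, 0, 1.5, 0, 0, 0, 0], [45, 0, 1.5, 2, 0, 0, 0], [45, 0, 1.5, 4, 0, 0, 0], [45, 0, 1.5, 6, 0, 0, 0], [45, 0, 1.5, 7.5, 0, 0, 0], [45, 0, 1.5, 7.5, 0, 0, 0]],
  ],
)

```text
clock: 8.7
position: [552.7, 294.0, 54.2]
ee_rot: [-0.061, 0.998, -0.001, -0.0]
contact_force: [0.1, -0.2, -0.4]
gripper_width: 45.0
grasp_force: 0.0
```

```bash
python3 -c "
from h import *
show()"
```

```text
8.7 [552.7 294.   54.2] a 0.1218 tilt 0.0023 F [ 0.1 -0.2 -0.4] w 45.0 g 0.0 j [ 0.75  0.51 -0.17  0.   -0.89 -2.2 ]
```

servo_tool(
  rows=[
    [[34, 0, 0, 0, 0, 0, 0], [31, 0, 0, 0, 0, 0, 0], [29, 0, 0, 0, 0, 0, 0], [28, 0, 0, 0, 0, 0, 0], [20, 0, 0, 0, 0, 0, 0], [10, 0, 0, 0, 0, 0, 0], [10, 0, 0, 0, 0, 0, 0]],
  ],
)

```text
clock: 9.57
position: [552.8, 294.3, 54.5]
ee_rot: [-0.061, 0.998, -0.001, 0.0]
contact_force: [-0.8, 0.7, 0.2]
gripper_width: 26.9
grasp_force: 62.3
```

```bash
python3 -c "
from h import *
show()"
```

```text
9.57 [552.8 294.3  54.5] a 0.122 tilt 0.0018 F [-0.8  0.7  0.2] w 26.9 g 62.3 j [ 0.75  0.51 -0.17  0.   -0.89 -2.2 ]
```

Firm grip with almost no side load. Now lift 11 mm.

servo_tool(
  rows=[
    [[10, 0, 0, -3, 0, 0, 0], [10, 0, 0, -6, 0, 0, 0], [10, 0, 0, -9, 0, 0, 0], [10, 0, 0, -11.5, 0, 0, 0], [10, 0, 0, -11.5, 0, 0, 0]],
  ],
)

```text
clock: 10.2
position: [552.8, 294.0, 66.2]
ee_rot: [-0.061, 0.998, -0.001, 0.0]
contact_force: [-0.4, 0.4, -1.4]
gripper_width: 26.6
grasp_force: 62.0
```

```bash
python3 -c "
from h import *
show();print(arm.read_state()['wrist_torque'])"
```

```text
10.2 [552.8 294.   66.2] a 0.1217 tilt 0.0019 F [-0.4  0.4 -1.4] w 26.6 g 62.0 j [ 0.75  0.5  -0.16  0.   -0.91 -2.2 ]
[ 0.01875082 -0.03951565  0.00419725]
```

servo_tool(
  rows=[
    [[10, 6, 0, 0, 0, 0, 0], [10, 14, 0, 0, 0, 0, 0], [10, 22, 0, 0, 0, 0, 0], [10, 30, 0, 0, 0, 0, 0], [10, 40, 0, 0, 0, 0, 0], [10, 50, 0, 0, 0, 0, 0], [10, 50, 0, 0, 0, 0, 0]],
  ],
)

```text
clock: 11.08
position: [502.3, 287.9, 66.0]
ee_rot: [-0.061, 0.998, -0.001, 0.0]
contact_force: [0.4, 0.1, -1.4]
gripper_width: 26.8
grasp_force: 62.0
```

Run:
```python
from h import *
show()
# target: green tray, gx=0 assumed. world shift from seat
print(arm.read_state()['wrist_torque'])
plan(587.7,0.8,130,.122);plan(587.7,0.8,54.4-62+12,.122)
```

```text
11.07 [502.3 287.9  66. ] a 0.1225 tilt 0.0021 F [ 0.4  0.1 -1.4] w 26.8 g 62.0 j [ 0.8   0.43 -0.28  0.   -0.86 -2.25]
[-0.01976541  0.0112962  -0.04156976]
plan [ -49.7 -295.5  -63.3] [-0.0021 -0.0001  0.0005]
plan [ -49.7 -295.2   62.3] [-0.0021 -0.0001  0.0005]
```

servo_tool(
  rows=[
    [[10, 0, 0, -40, 0, 0, 0], [10, -10, -50, -50, 0, 0, 0], [10, -50, -295, -50, 0, 0, 0], [10, -50, -295, -50, 0, 0, 0], [10, -50, -295, -50, 0, 0, 0], [10, -50, -295, -50, 0, 0, 0], [10, -50, -295, -20, 0, 0, 0], [10, -50, -295, 25, 0, 0, 0], [10, -50, -295, 25, 0, 0, 0]],
  ],
)

```text
clock: 12.2
position: [585.6, 0.1, 38.1]
ee_rot: [-0.06, 0.998, -0.002, -0.004]
contact_force: [0.3, -0.2, -2.0]
gripper_width: 27.0
grasp_force: 61.9
```

```bash
cat > v.py <<'E'
from h import *
import sys
show();s=arm.read_state();R=Ro.from_quat(s["ee_rot"]).as_matrix();a=np.arctan2(-R[1,0],-R[0,0])
x,y,z=s["position"];zb=z-54.3+66  # underside of held board
cams={"scene":eval(sys.argv[2]),"top":eval(sys.argv[3])}
tray=eval(sys.argv[4]) if len(sys.argv)>4 else None
o=[]
for n,(u,v) in cams.items():
  c=cv2.resize(arm.get_image(n)[v:v+100,u:u+80,::-1],None,fx=5,fy=5,interpolation=cv2.INTER_CUBIC)
  L=[(place([x,y,a],box(120,84,zb+2.4)),(0,255,255)),(place([x,y,a],box(44,28,zb+42.4)),(0,0,255))]
  if tray: L.append((place(tray,box(138,102,10)),(255,0,255)))
  for X,col in L: cv2.polylines(c,[((proj(n,X)-(u,v)+.5)*5-.5).round().astype(np.int32)],True,col,1)
  o.append(c)
cv2.imwrite(sys.argv[1],np.hstack(o))
E
python3 v.py pics/g1.png "(340,190)" "(290,120)" "[587.7,.8,.122]"
```

```text
12.2 [5.856e+02 1.000e-01 3.810e+01] a 0.1205 tilt 0.0091 F [ 0.3 -0.2 -2. ] w 27.0 g 61.9 j [ 0.28  0.48 -0.28  0.   -0.82 -1.73]
```

View pics/g1.png

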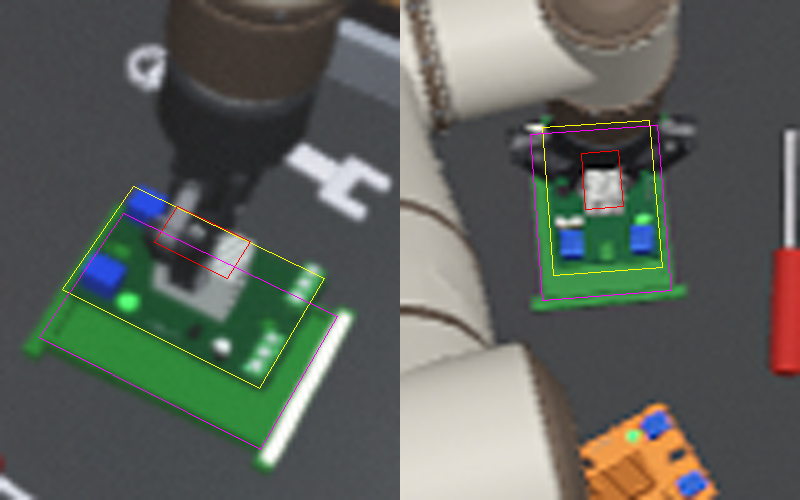

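The outline of the held board matches in both views: x offset in the grip is about 0 and the height model is confirmed. The tray outline fits too. Lower in.

```bash
python3 -c "
from h import *
show();plan(587.7,.8,-4,.122)"
```

```text
12.3 [589.7   1.3  42.4] a 0.1227 tilt 0.0031 F [ 0.6  0.6 -1.3] w 26.9 g 61.9 j [ 0.28  0.48 -0.28  0.   -0.82 -1.73]
plan [ 2.1 -0.1 46.4] [-0.0027  0.0015  0.0007]
```

servo_tool(
  rows=[
    [[10, 0.5, 0, 12, 0, 0, 0], [10, 0.5, 0, 26, 0, 0, 0], [10, 0.5, 0, 36, 0, 0, 0], [10, 0.5, 0, 42, 0, 0, 0], [10, 0.5, 0, 44, 0, 0, 0], [10, 0.5, 0, 44, 0, 0, 0]],
  ],
)

```text
clock: 13.05
position: [588.3, 1.1, -2.5]
ee_rot: [-0.061, 0.998, -0.001, 0.0]
contact_force: [0.7, -0.8, -1.7]
gripper_width: 26.4
grasp_force: 62.0
```

```bash
python3 -c "
from h import *
show();plan(587.7,.8,-7.5,.122)"
```

```text
13.05 [588.3   1.1  -2.5] a 0.1219 tilt 0.0021 F [ 0.7 -0.8 -1.7] w 26.4 g 62.0 j [ 0.28  0.53 -0.32  0.   -0.72 -1.73]
plan [ 0.6 -0.2  5. ] [-0.0021  0.0003 -0.0001]
```

servo_tool(
  rows=[
    [[10, 0.5, 0, 1.5, 0, 0, 0], [10, 0.5, 0, 3, 0, 0, 0], [10, 0.5, 0, 4, 0, 0, 0], [10, 0.5, 0, 4, 0, 0, 0]],
  ],
)

```text
clock: 13.55
position: [587.6, 1.0, -6.6]
ee_rot: [-0.061, 0.998, -0.001, 0.0]
contact_force: [-0.3, 0.7, -3.0]
gripper_width: 26.5
grasp_force: 62.0
```

```bash
python3 -c "
from h import *
show()"
```

```text
13.55 [587.6   1.   -6.6] a 0.1218 tilt 0.002 F [-0.3  0.7 -3. ] w 26.5 g 62.0 j [ 0.28  0.54 -0.32  0.   -0.71 -1.73]
```

servo_tool(
  rows=[
    [[10, 0, 0, 0.7, 0, 0, 0], [10, 0, 0, 1.4, 0, 0, 0], [10, 0, 0, 1.4, 0, 0, 0]],
  ],
)

```text
clock: 13.92
position: [587.7, 1.0, -7.3]
ee_rot: [-0.061, 0.998, -0.001, 0.0]
contact_force: [-2.2, -0.1, 3.9]
gripper_width: 26.9
grasp_force: 62.8
```

```bash
python3 -c "
from h import *
show()"
```

```text
13.93 [587.7   1.   -7.3] a 0.122 tilt 0.0021 F [-2.2 -0.1  3.9] w 26.9 g 62.8 j [ 0.28  0.54 -0.32  0.   -0.71 -1.73]
```

Touchdown at the predicted height. Release and rise.

servo_tool(
  rows=[
    [[35, 0, 0, 0, 0, 0, 0], [60, 0, 0, 0, 0, 0, 0], [60, 0, 0, 0, 0, 0, 0], [60, 0, 0, -20, 0, 0, 0], [60, 0, 0, -60, 0, 0, 0], [60, 0, 0, -120, 0, 0, 0], [60, 0, 0, -120, 0, 0, 0]],
  ],
)

```text
clock: 14.8
position: [591.5, 1.9, 117.8]
ee_rot: [-0.061, 0.998, -0.0, 0.006]
contact_force: [1.3, 0.2, 0.0]
gripper_width: 60.0
grasp_force: 0.0
```

Run:
```python
from h import *
show()
plan(533.7,-295.4,110,-.074)
im=cv2.imread("pics/top0.png")
b=place([587.7,.8,.122],box(120,84,6.4));print(proj("top",b).round(1).tolist())
# board region check: dark-green board pixels in the top view inside the tray
i=arm.get_image("top");hsv=cv2.cvtColor(i[130:200,300:365],cv2.COLOR_RGB2HSV)
m=((hsv[...,0]>35)&(hsv[...,0]<95)&(hsv[...,1]>80)&(hsv[...,2]<110)).astype(np.uint8)
for r in m: print("".join(".#"[v] for v in r))
```

```text
14.8 [591.5   1.9 117.8] a 0.1227 tilt 0.0124 F [1.3 0.2 0. ] w 60.0 g 0.0 j [ 0.28  0.39 -0.2   0.   -0.97 -1.73]
plan [  93.9 -287.9    7.1] [-0.0003  0.0124  0.1967]
[[318.0, 148.6], [338.8, 147.1], [341.4, 175.8], [320.2, 177.4]]
.................................................................
.................................................................
.................................................................
.................................................................
.................................................................
.................................................................
.................................................................
.................................................................
.................................................................
.................................................................
.................................................................
.................................................................
.................................................................
........
[... 3053 characters left out ...]
........................................
.................................................................
.................................................................
.................................................................
.................................................................
.................................................................
.................................................................
.................................................................
.................................................................
.................................................................
.................................................................
```

The passed board lies in the pocket (dark green at cols 319–340, rows 149–176, predicted 318–341, 148–177). On to the blue tray.

servo_tool(
  rows=[
    [[60, 90, -288, 0, 0, 0, 0.196], [60, 90, -288, 0, 0, 0, 0.196], [60, 90, -288, 0, 0, 0, 0.196], [60, 90, -288, 0, 0, 0, 0.196], [60, 90, -288, 0, 0, 0, 0.196], [60, 90, -288, 0, 0, 0, 0.196], [60, 90, -288, 40, 0, 0, 0.196], [50, 90, -288, 60, 0, 0, 0.196], [50, 90, -288, 60, 0, 0, 0.196], [50, 90, -288, 60, 0, 0, 0.196]],
  ],
)

```text
clock: 16.1
position: [533.9, -295.4, 53.0]
ee_rot: [0.037, 0.999, -0.001, 0.0]
contact_force: [0.7, -0.4, 0.8]
gripper_width: 50.1
grasp_force: 0.0
```

```bash
sed -i 's/^cv2.imwrite/cv2.imwrite/' v.py
python3 - <<'E'
from h import *
show();plan(533.7,-295.4,-7,-.074)
E
python3 v.py pics/b1.png "(250,250)" "(364,125)" "[533.7,-295.4,-.074]"
```

```text
16.1 [ 533.9 -295.4   53. ] a -0.0731 tilt 0.0026 F [ 0.7 -0.4  0.8] w 50.1 g 0.0 j [-0.24  0.49 -0.21  0.   -0.86 -1.41]
plan [ 0.2  0.1 60. ] [-0.0023  0.001   0.0009]
16.1 [ 533.9 -295.4   53. ] a -0.0731 tilt 0.0026 F [ 0.7 -0.4  0.8] w 50.1 g 0.0 j [-0.24  0.49 -0.21  0.   -0.86 -1.41]
```

View pics/b1.png

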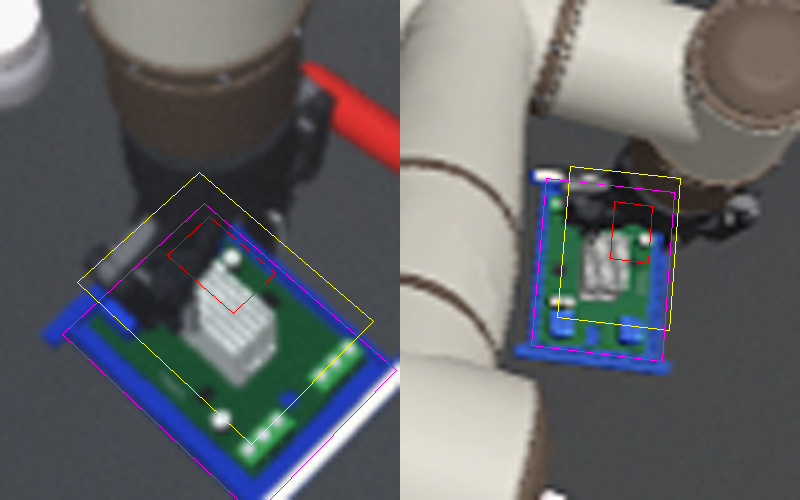

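Hovering above the blue tray, fingers over the sink. I check the sink's own position in its pocket by silhouette in the first pictures.

Run:
```python
from h import *
from scipy.optimize import minimize
W={"top":(395,160,25,35),"scene":(278,290,35,45)}
M={}
for n,(u,v,w,h) in W.items():
  c=cv2.imread(f"pics/{n}0.png")[v:v+h,u:u+w].astype(int)
  m=((c.max(2)-c.min(2)<35)&(c.max(2)>95)).astype(np.uint8)
  k,l,st,_=cv2.connectedComponentsWithStats(m);b=1+st[1:,4].argmax();M[n]=cv2.resize((l==b).astype(np.float32),None,fx=4,fy=4)
  if n=="top":print(st[b])
def cost(p):
  t=0
  for n,(u,v,w,h) in W.items():
    X=np.vstack([place(p,box(44,28,z)) for z in(6.4,46.4)])
    q=((proj(n,X)-(u,v)+.5)*4*16).astype(np.int32)
    im=np.zeros(M[n].shape,np.uint8);cv2.fillConvexPoly(im,cv2.convexHull(q),1,shift=4)
    t+=np.abs(im-M[n]).sum()/im.sum()
  return t
p0=np.array([533.7,-295.4,-.074])
r=min((minimize(cost,p0+[a,b,0],method="Nelder-Mead",options={"initial_simplex":p0+[a,b,0]+np.array([[0,0,0],[4,0,0],[0,4,0],[0,0,.06]])}) for a in(-4,0,4) for b in(-4,0,4)),key=lambda r:r.fun)
print(cost(p0),r.x.round(3),r.fun)
```

```text
[  0  11  15  16 131]
0.7668339797507657 [ 5.28889e+02 -2.90989e+02 -2.80000e-02] 0.416908140154543
```

servo_tool(
  rows=[
    [[50, 3.4, 3.2, 15, 0, 0, -0.028], [50, 3.4, 3.2, 35, 0, 0, -0.028], [50, 3.4, 3.2, 48, 0, 0, -0.028], [50, 3.4, 3.2, 56, 0, 0, -0.028], [50, 3.4, 3.2, 59.5, 0, 0, -0.028], [40, 3.4, 3.2, 59.5, 0, 0, -0.028], [34, 3.4, 3.2, 59.5, 0, 0, -0.028], [31, 3.4, 3.2, 59.5, 0, 0, -0.028], [29.5, 3.4, 3.2, 59.5, 0, 0, -0.028], [28, 3.4, 3.2, 59.5, 0, 0, -0.028]],
  ],
)

```text
clock: 17.45
position: [530.5, -292.1, -6.4]
ee_rot: [0.023, 1.0, -0.001, 0.001]
contact_force: [0.2, 3.6, 4.0]
gripper_width: 28.4
grasp_force: 5.1
```

```bash
python3 -c "
from h import *
show();print(arm.read_state()['wrist_torque'])"
```

```text
17.45 [ 530.5 -292.1   -6.4] a -0.0462 tilt 0.0023 F [0.2 3.6 4. ] w 28.4 g 5.1 j [-0.24  0.56 -0.28  0.   -0.73 -1.38]
[ 1.1162001  -0.01960305 -0.09881206]
```

servo_tool(
  rows=[
    [[36, 0, 1, 0, 0, 0, 0], [36, 0, 1, 0, 0, 0, 0]],
  ],
)

```text
clock: 17.7
position: [529.9, -291.6, -7.2]
ee_rot: [0.023, 1.0, -0.001, -0.0]
contact_force: [0.2, -0.2, -0.4]
gripper_width: 36.2
grasp_force: 0.0
```

```bash
python3 -c "
from h import *
show();print(arm.read_state()['wrist_torque'])"
```

```text
17.7 [ 529.9 -291.6   -7.2] a -0.0462 tilt 0.0021 F [ 0.2 -0.2 -0.4] w 36.2 g 0.0 j [-0.23  0.56 -0.28  0.   -0.73 -1.38]
[-0.02632657  0.07754172  0.01962542]
```

Free again. The load came only from one pad touching first, so I close fully.

servo_tool(
  rows=[
    [[31, 0, 0, -0.5, 0, 0, 0], [29.5, 0, 0, -0.5, 0, 0, 0], [28.5, 0, 0, -0.5, 0, 0, 0], [27, 0, 0, -0.5, 0, 0, 0], [20, 0, 0, -0.5, 0, 0, 0], [10, 0, 0, -0.5, 0, 0, 0], [10, 0, 0, -0.5, 0, 0, 0]],
  ],
)

```text
clock: 18.58
position: [530.3, -291.6, -6.1]
ee_rot: [0.023, 1.0, -0.001, 0.0]
contact_force: [-0.6, -2.6, 2.2]
gripper_width: 26.8
grasp_force: 60.2
```

```bash
python3 -c "
from h import *
show();print(arm.read_state()['wrist_torque'])"
```

```text
18.57 [ 530.3 -291.6   -6.1] a -0.0461 tilt 0.0024 F [-0.6 -2.6  2.2] w 26.8 g 60.2 j [-0.23  0.56 -0.28  0.   -0.73 -1.38]
[-0.44567099  0.2037258  -0.0260645 ]
```

servo_tool(
  rows=[
    [[10, 0, 0, -4, 0, 0, 0], [10, 0, 0, -15, 0, 0, 0], [10, 0, 0, -50, 0, 0, 0], [10, 0, 0, -100, 0, 0, 0], [10, 0, 0, -126, 0, 0, 0], [10, 0, 0, -126, 0, 0, 0], [10, 0, 0, -126, 0, 0, 0]],
  ],
)

```text
clock: 19.45
position: [528.9, -290.4, 118.0]
ee_rot: [0.023, 1.0, -0.0, -0.001]
contact_force: [-0.5, 0.3, -2.9]
gripper_width: 26.4
grasp_force: 59.6
```

Run:
```python
from h import *
from scipy.optimize import minimize
show();print(arm.read_state()["wrist_torque"])
def run(W,z0,p0,mn,offx):
  M={}
  for n,(u,v,w,h) in W.items():
    c=cv2.imread(f"pics/{n}0.png")[v:v+h,u:u+w].astype(int)
    m=((c.max(2)-c.min(2)<35)&(c.max(2)>95)).astype(np.uint8)
    k,l,st,_=cv2.connectedComponentsWithStats(m,connectivity=4);b=1+st[1:,4].argmax();M[n]=cv2.resize((l==b).astype(np.float32),None,fx=4,fy=4)
    if mn:print(n);[print("".join(".#"[int(x)] for x in r)) for r in (l==b)]
  def cost(p):
    t=0
    for n,(u,v,w,h) in W.items():
      X=np.vstack([place([p[0],p[1],p0[2]],box(44,28,z)) for z in(z0,z0+40)])
      q=((proj(n,X)-(u,v)+.5)*64).astype(np.int32)
      im=np.zeros(M[n].shape,np.uint8);cv2.fillConvexPoly(im,cv2.convexHull(q),1,shift=4);t+=np.abs(im-M[n]).sum()/im.sum()
    return t
  g=[(cost((p0[0]+a,p0[1]+b)),p0[0]+a,p0[1]+b) for a in np.arange(-9,9.1,.5) for b in np.arange(-9,9.1,.5)]
  g.sort();print(np.round(np.mean(g[:8],0),2))
run({"top":(395,160,25,35),"scene":(278,290,35,45)},6.4,[530.3,-291.6,-.04],0,0)
run({"top":(242,148,18,26),"scene":(411,160,28,33)},68.4,[552.8,294.2,.122],1,0)
```

```text
19.45 [ 528.9 -290.4  118. ] a -0.0467 tilt 0.0023 F [-0.5  0.3 -2.9] w 26.4 g 59.6 j [-0.23  0.41 -0.16  0.   -1.   -1.38]
[ 0.01980867  0.01626967 -0.01191702]
[ 3.7000e-01  5.2905e+02 -2.9091e+02]
top
..................
..................
..................
..................
..................
....#..#..###.....
....#########.....
....##########....
....##########....
....###########...
....###########...
....###########...
....###########...
....###########...
....###########...
....###########...
....###########...
.....##########...
......#########...
.......#######....
..................
..................
..................
..................
..................
..................
scene
####........................
...####.....................
.....#####..................
........####................
........########............
......#.##########..........
......###############.......
.....##################.....
......###################...
......######################
......##################.###
.....#################....#.
.....##################.....
.....#################......
....##################......
....#################.......
....#################.......
....#################.......
.....################.......
.......#############........
.........##########.........
...........########.........
..............####..........
............................
............................
............................
............................
............................
............................
............................
............................
............................
............................
[4.1000e-01 5.5443e+02 2.9589e+02]
```

```bash
python3 -c "
from h import *
show();plan(495.2,287.1,118,.122)"
```

```text
19.45 [ 528.9 -290.4  118. ] a -0.0467 tilt 0.0023 F [-0.5  0.3 -2.9] w 26.4 g 59.6 j [-0.23  0.41 -0.16  0.   -1.   -1.38]
plan [ 6.060e+01  5.753e+02 -1.000e-01] [-0.0002 -0.0023 -0.1687]
```

servo_tool(
  rows=[
    [[10, 61, 575, 0, 0, 0, -0.169], [10, 61, 575, 0, 0, 0, -0.169], [10, 61, 575, 0, 0, 0, -0.169], [10, 61, 575, 0, 0, 0, -0.169], [10, 61, 575, 0, 0, 0, -0.169], [10, 61, 575, 0, 0, 0, -0.169], [10, 61, 575, 0, 0, 0, -0.169], [10, 61, 575, 0, 0, 0, -0.169], [10, 61, 575, 0, 0, 0, -0.169], [10, 61, 575, 0, 0, 0, -0.169]],
  ],
)

```text
clock: 20.7
position: [494.5, 288.9, 116.2]
ee_rot: [-0.063, 0.998, -0.002, -0.001]
contact_force: [-0.1, -0.8, -2.3]
gripper_width: 26.9
grasp_force: 60.1
```

servo_tool(
  rows=[
    [[10, 0, 0, 0, 0, 0, 0], [10, 0, 0, 0, 0, 0, 0]],
  ],
)

```text
clock: 20.95
position: [495.1, 284.3, 117.4]
ee_rot: [-0.061, 0.998, -0.002, -0.001]
contact_force: [-0.5, -0.6, -3.8]
gripper_width: 26.8
grasp_force: 60.1
```

```bash
python3 -c "
from h import *
show();plan(495.2,287.1,66.5,.122);print(arm.read_state()['wrist_torque'])"
```

```text
20.95 [495.1 284.3 117.4] a 0.1215 tilt 0.0043 F [-0.5 -0.6 -3.8] w 26.8 g 60.1 j [ 0.81  0.37 -0.24  0.   -0.97 -2.26]
plan [-0.5  2.9 50.9] [-0.0037 -0.0023 -0.0005]
[-0.03376909  0.03255651 -0.02731571]
```

Down to insertion height, in front of the guard.

servo_tool(
  rows=[
    [[10, 0, 1, 15, 0, 0, 0], [10, 0, 1, 35, 0, 0, 0], [10, 0, 1, 46, 0, 0, 0], [10, 0, 1, 51, 0, 0, 0], [10, 0, 1, 51, 0, 0, 0], [10, 0, 1, 51, 0, 0, 0]],
  ],
)

```text
clock: 21.7
position: [496.1, 287.3, 68.1]
ee_rot: [-0.061, 0.998, -0.001, 0.001]
contact_force: [0.2, -0.1, -2.5]
gripper_width: 26.6
grasp_force: 60.2
```

```bash
python3 -c "
from h import *
show();plan(495.2,287.1,66.5,.122)
print((proj('top',place([495.2,287.1,.122],box(120,84,80))).round(1)).tolist(),proj('top',place([565.3,293.7,.122],[[24,60,95],[24,-60,95]])).round(1).tolist(),proj('scene',place([495.2,287.1,.122],box(120,84,80))).round(1).tolist())"
python3 v.py pics/k1.png "(360,110)" "(225,120)" "[565.3,293.7,.122]"
```

```text
21.7 [496.1 287.3  68.1] a 0.1229 tilt 0.0019 F [ 0.2 -0.1 -2.5] w 26.6 g 60.2 j [ 0.81  0.42 -0.29  0.   -0.86 -2.26]
plan [ 0.9 -0.1  1.6] [-0.0013  0.0014  0.0009]
[[240.7, 161.8], [262.9, 160.2], [264.2, 190.9], [241.6, 192.6]] [[235.2, 152.1], [267.1, 149.8]] [[428.5, 166.8], [418.0, 183.3], [382.6, 168.5], [393.9, 153.0]]
21.7 [496.1 287.3  68.1] a 0.1229 tilt 0.0019 F [ 0.2 -0.1 -2.5] w 26.6 g 60.2 j [ 0.81  0.42 -0.29  0.   -0.86 -2.26]
```

View pics/k1.png

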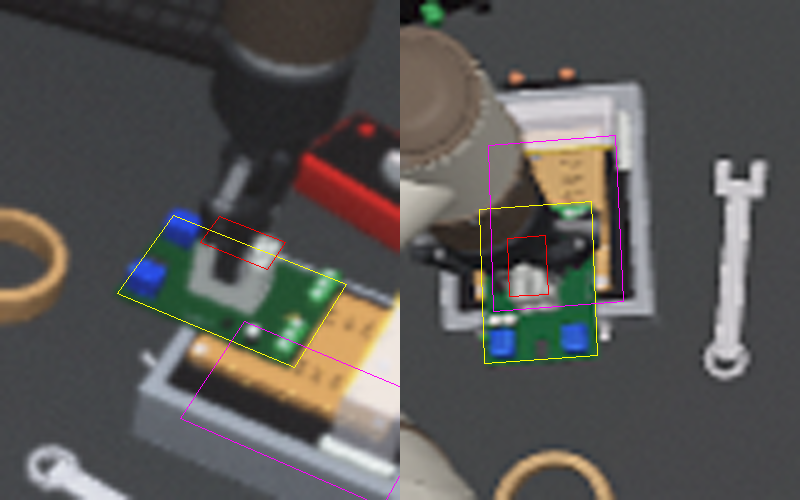

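The next board is held level, terminals towards the guard, its outline matching the model. Slide in.

servo_tool(
  rows=[
    [[10, -4, 0, 1.5, 0, 0, 0], [10, -12, 0, 1.5, 0, 0, 0], [10, -20, 0, 1.5, 0, 0, 0], [10, -29, 0, 1.5, 0, 0, 0], [10, -37, 0, 1.5, 0, 0, 0], [10, -45, 0, 1.5, 0, 0, 0], [10, -51, 0, 1.5, 0, 0, 0], [10, -56, 0, 1.5, 0, 0, 0], [10, -56, 0, 1.5, 0, 0, 0]],
  ],
)

```text
clock: 22.92
position: [551.4, 293.8, 65.9]
ee_rot: [-0.061, 0.998, -0.001, 0.0]
contact_force: [0.0, -0.2, -3.5]
gripper_width: 26.8
grasp_force: 60.2
```

```bash
python3 -c "
from h import *
show();plan(554.8,294.4,63.5,.122)"
```

```text
22.93 [551.4 293.8  65.9] a 0.1226 tilt 0.0021 F [ 0.  -0.2 -3.5] w 26.8 g 60.2 j [ 0.75  0.5  -0.16  0.   -0.91 -2.2 ]
plan [-3.4  0.1  2.4] [-0.0021  0.0001  0.0006]
```

servo_tool(
  rows=[
    [[10, -3, 0, 0, 0, 0, 0], [10, -3, 0, 1.5, 0, 0, 0], [10, -3, 0, 3, 0, 0, 0], [10, -3, 0, 4.2, 0, 0, 0], [10, -3, 0, 4.2, 0, 0, 0]],
  ],
)

```text
clock: 23.55
position: [554.3, 294.3, 62.0]
ee_rot: [-0.061, 0.998, -0.001, 0.0]
contact_force: [-0.8, 0.2, -1.5]
gripper_width: 26.3
grasp_force: 60.3
```

```bash
python3 -c "
from h import *
show();print(arm.read_state()['wrist_torque'])"
```

```text
23.55 [554.3 294.3  62. ] a 0.123 tilt 0.0019 F [-0.8  0.2 -1.5] w 26.3 g 60.3 j [ 0.75  0.51 -0.16  0.   -0.91 -2.2 ]
[ 0.01142055  0.0529189  -0.02585607]
```

servo_tool(
  rows=[
    [[10, 0, 0, 0.8, 0, 0, 0], [10, 0, 0, 1.6, 0, 0, 0], [10, 0, 0, 1.6, 0, 0, 0]],
  ],
)

```text
clock: 23.92
position: [554.9, 294.8, 60.5]
ee_rot: [-0.062, 0.998, -0.0, 0.001]
contact_force: [2.4, 0.9, -1.0]
gripper_width: 26.8
grasp_force: 60.3
```

```bash
python3 -c "
from h import *
show();print(arm.read_state()['wrist_torque'])"
```

```text
23.93 [554.9 294.8  60.5] a 0.1232 tilt 0.0022 F [ 2.4  0.9 -1. ] w 26.8 g 60.3 j [ 0.75  0.51 -0.16  0.   -0.9  -2.2 ]
[ 0.38440294 -0.5497985   0.02283634]
```

The board has begun entering the pins, with a light push towards +x. I follow it: 1 mm in x, 0.5 mm in y, and lower.

servo_tool(
  rows=[
    [[10, -1.2, 0.5, 0, 0, 0, 0], [10, -1.2, 0.5, 1, 0, 0, 0], [10, -1.2, 0.5, 2, 0, 0, 0], [10, -1.2, 0.5, 2, 0, 0, 0]],
  ],
)

```text
clock: 24.42
position: [555.9, 295.3, 58.2]
ee_rot: [-0.061, 0.998, -0.001, 0.001]
contact_force: [2.8, 1.4, -1.7]
gripper_width: 26.7
grasp_force: 60.2
```

```bash
python3 -c "
from h import *
show();print(arm.read_state()['wrist_torque'])"
```

```text
24.43 [555.9 295.3  58.2] a 0.123 tilt 0.0019 F [ 2.8  1.4 -1.7] w 26.7 g 60.2 j [ 0.75  0.51 -0.16  0.   -0.9  -2.2 ]
[ 0.63288769 -0.86452902  0.06448697]
```

servo_tool(
  rows=[
    [[10, -1, 0.6, 0, 0, 0, 0], [10, -1, 0.6, 1, 0, 0, 0], [10, -1, 0.6, 2, 0, 0, 0], [10, -1, 0.6, 2, 0, 0, 0]],
  ],
)

```text
clock: 24.92
position: [556.2, 295.5, 56.0]
ee_rot: [-0.061, 0.998, -0.001, 0.0]
contact_force: [2.8, 2.0, -1.8]
gripper_width: 26.9
grasp_force: 60.3
```

```bash
python3 -c "
from h import *
show();print(arm.read_state()['wrist_torque'])"
```

```text
24.93 [556.2 295.5  56. ] a 0.1228 tilt 0.002 F [ 2.8  2.  -1.8] w 26.9 g 60.3 j [ 0.75  0.52 -0.16  0.   -0.9  -2.2 ]
[ 0.50471899 -0.51508073  0.09318489]
```

servo_tool(
  rows=[
    [[10, -0.4, 0.4, 1, 0, 0, 0], [10, -0.4, 0.4, 2, 0, 0, 0], [10, -0.4, 0.4, 3, 0, 0, 0], [10, -0.4, 0.4, 3, 0, 0, 0]],
  ],
)

```text
clock: 25.42
position: [556.3, 295.6, 53.4]
ee_rot: [-0.061, 0.998, -0.001, -0.0]
contact_force: [-1.5, -0.7, 2.8]
gripper_width: 27.1
grasp_force: 60.9
```

```bash
python3 -c "
from h import *
show();print(arm.read_state()['wrist_torque'])"
```

```text
25.43 [556.3 295.6  53.4] a 0.1228 tilt 0.0027 F [-1.5 -0.7  2.8] w 27.1 g 60.9 j [ 0.75  0.52 -0.16  0.   -0.89 -2.2 ]
[-0.13819663  0.49787761  0.08560429]
```

Spring load is building and side forces are near zero: seated on both pins. Press down.

servo_tool(
  rows=[
    [[10, 0, 0, 1, 0, 0, 0], [10, 0, 0, 2, 0, 0, 0], [10, 0, 0, 3, 0, 0, 0], [10, 0, 0, 4, 0, 0, 0], [10, 0, 0, 5, 0, 0, 0], [10, 0, 0, 5, 0, 0, 0]],
  ],
)

```text
clock: 26.18
position: [556.3, 295.6, 49.8]
ee_rot: [-0.062, 0.998, -0.001, 0.0]
contact_force: [-5.0, -2.0, 10.7]
gripper_width: 27.2
grasp_force: 61.9
```

```bash
python3 -c "
from h import *
show();print(arm.read_state()['wrist_torque'])"
```

```text
26.18 [556.3 295.6  49.8] a 0.1232 tilt 0.0027 F [-5.  -2.  10.7] w 27.2 g 61.9 j [ 0.75  0.53 -0.16  0.   -0.89 -2.2 ]
[-0.58850338  1.45071911  0.02365071]
```

servo_tool(
  rows=[
    [[10, 0.8, -0.3, 0.5, 0, 0, 0], [10, 0.8, -0.3, 1.2, 0, 0, 0], [10, 0.8, -0.3, 2, 0, 0, 0], [10, 0.8, -0.3, 2, 0, 0, 0], [10, 0.8, -0.3, 2, 0, 0, 0]],
  ],
)

```text
clock: 26.8
position: [556.4, 295.7, 49.8]
ee_rot: [-0.062, 0.998, -0.001, 0.001]
contact_force: [-6.5, -1.3, 17.3]
gripper_width: 26.5
grasp_force: 62.8
```

```bash
python3 -c "
from h import *
show();print(arm.read_state()['wrist_torque'])"
```

```text
26.8 [556.4 295.7  49.8] a 0.1238 tilt 0.0031 F [-6.5 -1.3 17.3] w 26.5 g 62.8 j [ 0.75  0.52 -0.16  0.   -0.88 -2.2 ]
[-0.73032402  1.92808616  0.00352373]
```

z holds at 49.8 (stop predicted at about 49.8) while the force rises, so the plate is on its stop. I relax the side load a little and check that nothing sinks further.

servo_tool(
  rows=[
    [[10, 0.6, -0.2, 0, 0, 0, 0], [10, 1.2, -0.2, 0, 0, 0, 0], [10, 1.2, -0.2, 0.5, 0, 0, 0], [10, 1.2, -0.2, 0.5, 0, 0, 0]],
  ],
)

```text
clock: 27.3
position: [556.5, 295.7, 49.8]
ee_rot: [-0.062, 0.998, -0.001, 0.002]
contact_force: [-3.5, -1.9, 17.4]
gripper_width: 26.8
grasp_force: 62.8
```

Run:
```python
from h import *
show();print(arm.read_state()['wrist_torque'])
i=arm.get_image("top");hsv=cv2.cvtColor(i[130:200,300:365],cv2.COLOR_RGB2HSV)
m=((hsv[...,0]>35)&(hsv[...,0]<95)&(hsv[...,1]>80)&(hsv[...,2]<110))
v,u=np.nonzero(cv2.morphologyEx(m.astype(np.uint8),cv2.MORPH_OPEN,np.ones((2,2))));print(u.min()+300,u.max()+300,v.min()+130,v.max()+130)
```

```text
27.3 [556.5 295.7  49.8] a 0.124 tilt 0.005 F [-3.5 -1.9 17.4] w 26.8 g 62.8 j [ 0.75  0.52 -0.17  0.01 -0.88 -2.2 ]
[-0.82278844  1.2715833  -0.02290557]
320 340 149 177
```

The plate is at its stop, held with about 17 N, and the board is level. The passed board is unchanged in its tray. Handing in.

```bash
python3 -c "
from bench import arm
print(arm.job_done())"
```

```text
the job is handed in; nothing more can be done
None
```

The job is handed in at 27.3 s, with no verdict returned: the passed board lies flat in the green tray, terminals at the stripe, and the next board is over both pins, held pressed with about 17 N, apparently at the plate's stop (judged from height and force).

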